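# Isolate the index table and hold its index pin out

### The arm

A 6-joint arm with a two-finger parallel gripper is mounted at the origin on a cart in front of the work surface, level with it; the furniture and walls round the work are solid. World frame = base frame: x ahead of the robot, y to its left, z up, the work surface at z = 0. Lengths are in m, angles in rad, forces in N, time in s.
With the tool pointing down it reaches from about 0.425 to 0.95 m from the base axis. Payload 3.5 kg.
Tool frame: the origin (TCP) lies midway between the tips of the shut fingers; the grasp point (between the pads) lies grip_depth behind it (grip_depth is the distance from the TCP to the grasp point, in m); z points along the fingers, y is the line along which they close (so a half turn about z gives the same grasp; the last joint's range is limited). The gripper opens to 85 mm and grips with 20 to 120 N. Pads are 22 mm wide; open, the fingers measure 114 mm over their backs; the gripper's body (76 mm by 85 mm) begins 54 mm behind the grasp point. The pads swing forward as they close: fully open they stand 13 mm farther back than shut.
Start: joints at [-1.284, 0.286, 1.577, -0, 1.279, -0.15], TCP at [0.286, -0.612, 0.231] pointing down, gripper open.
Joint ranges: [-2.77, 2.77], [-0.9, 2.22], [0.21, 2.48], [-1.53, 4.67], [0.24, 2.81], [-2.84, 2.84]. Speed limits (rad/s): [2.79, 2.79, 3.14, 3.14, 3.14, 3.14].

### API

Orientations are given as a unit quaternion [w, x, y, z].
In Python, from plant import state, grab_frame, finish_job, grip_depth gives the robot as it stands.
- The arm moves only by the tool servo_tool, never from a script. Its argument "plan" is a list of rows, each an object with "slide": the shift along the world's x, y, z in units of 50 mm (1.0 is 50 mm), a list of three; "turn": the turn, a rotation vector about the world's x, y, z in units of 0.12 rad (1.0 is 0.12 rad), a list of three; "claw": the closure, from 0 (fully open) to 1 (shut). In form: [{"slide": [dx, dy, dz], "turn": [ax, ay, az], "claw": claw}, ...]. A call has 1 to 10 rows; each row shifts and turns the commanded pose from where the row before left it; what a row does not reach is not made up. A row lasts 1/10 s, in which the tool goes at most 50 mm and 8.59 degrees, less where a joint would pass 70% of its speed; a pose out of reach is approached as far as the arm can. A call with a number of a shift or a turn outside -1 to 1 is refused whole. A call with a gripper value outside its range is refused whole. The fingers move at their own pace and stop on an object; "force" is the grip in N (left out, the last holds). Time passes only in rows, so rows that do not move let the fingers close. It gives the time, the measured TCP pose, the force, the opening and the grip force at its end, in the units of the state.
- state(): the state, without advancing time (a new reading comes with each control period).
- grab_frame(name): name is "side" or "top" or "wrist"; returns a dict with "img" (420x560x3 uint8, blue, green, red), "K" (3x3 intrinsics, pixels), "rvec" (rotation vector, rad) and "tvec" (3), from world to camera coordinates, as OpenCV has them. Camera axes: x right, y down, z forward; pixel columns grow to the right and rows downward; lengths in m; the calibration is good to about 2 mm. A picture is of the moment at which its call begins. There is no depth.
- finish_job(): hands the job in; it is judged then, once.
The state is a dict: "time": time; "qpos": joint angles; "qd": joint speeds; "joint_torque": joint torques, N m; "tool_pos": TCP position; "orientation": TCP orientation; "ft_force": force on the tool from outside, world axes, zero at the start; "moment": the same for the moment, N m; "opening": finger opening in m; "finger_force": force on a finger pad.
Only numpy, scipy, OpenCV 4.12 (cv2) and the standard library are available. Lean on these libraries where they do the work, as an engineer would, in place of code of your own. Each camera call takes 0.05 s, during which the arm holds its last target. There are 200 camera calls.

### The job

The index plate has to be turned by hand to its next hole by a colleague, so first switch the table's drive off at the rotary isolator on the motor box (a quarter turn anticlockwise, until it snaps into its OFF detent), and only then pull the spring-loaded index plunger up, fully back to its stop, so that its pin stands clear of the plate. Finish while still holding the plunger's knob fully back with the gripper: do not let it go. Leave the plate at its present hole and do not disturb the other things on the bench.

Things in the scene. Friction and masses are not known exactly. Their poses are not given: they have to be found in the camera images.
- index_table: grey motor-driven index table standing firm on four feet; base 244 mm along its x, 150 mm along its y, 14 mm thick; origin in the middle of the underside, 8 mm above the bench. Towards +x a grey motor box, 84x104 mm, its top 82 mm above the origin, with the rotary isolator on it; to -x the round index plate; at the (-x, +y) corner a dark steel bracket, 26 mm wide, top 81 mm up, carries the index plunger over the plate's rim
- plate_top (a point): centre of the top face of the aluminium index plate, 132 mm across, 65 mm above the bench, with six bushed holes near its rim; a white wheel rim 62 mm across stands on it, its nut reaching 34 mm above this point
- isolator_bar (a point): point on the isolator handle's vertical axis, 12 mm below the top of its black bar grip (50 mm long, 13 mm wide, 30 mm tall). The bar stands on a round skirt 47 mm across, whose top is 18 mm below this point. The point's x axis lies along the bar, its y axis across it (13 mm)
- isolator (a joint): angle of the handle: 0 = ON (bar along the table's x, the white line on the bar at the dash), pi/2 = OFF (a quarter turn anticlockwise seen from above, bar along the table's y, white line at the ring). Over-centre spring, about 0.27 Nm at either end, none half-way: let go, it snaps to the nearer end and stays there
- plunger_knob (a point): centre of the plunger's black pull knob, an upright cylinder 28 mm across, 18 mm tall (9 mm above and below this point); under it a neck 18 mm across, 10 mm tall, then a fixed threaded sleeve 16 mm across; the bracket's top is 42 mm below this point when the pin is seated. It rises with the plunger
- plunger (a joint): lift of the plunger in m: 0 = pin seated 10 mm deep in the plate's hole, 0.016 = fully back against its stop; it slides straight up. Spring-loaded towards the plate, about 5.5 N seated and 10 N fully back; it drops back when let go
- plate (a joint): angle of the index plate in rad, 0 at the start; the pin keeps it there, but with the pin out it turns easily
- thread_lock: small red plastic bottle with a pointed cap, 23 mm across, 69 mm tall, standing behind the index table; origin under its centre
- shock_spare: spare model-car damper with a purple spring, 94x21x21 mm, lying on the green mat; origin under its middle
- oil_bottle: small bottle with a black pointed cap, 36 mm across, 84 mm tall, standing to the right of the vice; origin under its centre
- caliper: slide caliper, 235 mm long, lying to the right of the vice; origin under its middle
- cell: blue round battery cell, 18 mm across, 66 mm tall, standing on the front edge of the green mat; origin under its centre

How it is judged:
By the outcome, as a careful person would: the job done as asked, in the order asked, and still so for the second after the job is handed in, while the arm keeps its last pose, push and grip.
It also fails if it takes over 43 s, if anything falls off the work surface, if the arm or the gripper's body presses on something with over 40 N, if the wrist force passes 120 N, or if a joint passes its speed limit or range.

## Working session

There is one attempt and no reset: what is moved stays moved. The work goes in short steps, Python scripts to look and compute and a tool call to move; the robot and the scene stay as the last step left them, time stands still between calls to the robot, and variables do not carry over. Pictures are saved under pics/ and viewed, at most 10 in all, crops included, and the job is handed in when it is done.

Besides the shell and the picture viewer there is one more tool, called after "Request:" as name(argument=value, ...), one argument or row to a line, values as JSON. servo_tool: Moves the arm, as the interface text tells. Its arguments: {"type":"object","properties":{"plan":{"type":"array"},"force":{"type":"number"}},"required":["plan"]}

```bash
mkdir -p pics
python3 - <<'E'
from plant import *
import cv2
print(state(), grip_depth)
for n in("top","side"):
    f=grab_frame(n); cv2.imwrite(f"pics/{n}1.png",f["img"]); print(n,f["K"].tolist(),f["rvec"],f["tvec"])
E
```

```text
{'time': 0.0, 'qpos': array([-1.28400813e+00,  2.87208497e-01,  1.57817442e+00,  6.46973331e-06,
        1.27858349e+00, -1.50015976e-01]), 'qd': array([-0.00024337,  0.00016086,  0.00084994, -0.00191136, -0.00210138,
       -0.00178615]), 'joint_torque': array([ 4.19220614e-04, -4.05979049e+01, -2.92623943e+01, -1.18800067e-04,
        5.88705981e-03, -7.61461934e-06]), 'tool_pos': array([ 0.2853879 , -0.61098204,  0.22992001]), 'orientation': array([-1.18431710e-03,  9.76244431e-01,  2.16668878e-01, -7.80134478e-05]), 'ft_force': array([-0.34925683,  0.44973328,  0.12210194]), 'moment': array([ 0.02178144, -0.01645468, -0.00731362]), 'finger_force': 0.0, 'opening': 0.08533469021666468} 0.0187
top [[427.49998167691194, 0.0, 280.3247754420556], [0.0, 427.49998167691194, 211.63545395045665], [0.0, 0.0, 1.0]] [ 2.17395648 -2.17996244  0.07000442] [0.08936256 0.56268432 1.4491948 ]
side [[459.0333347560399, 0.0, 285.2670416098338], [0.0, 459.0333347560399, 208.0983623413621], [0.0, 0.0, 1.0]] [ 0.22144964 -2.63789403  1.56435823] [0.57419218 0.09754    1.43683834]
```

View pics/top1.png

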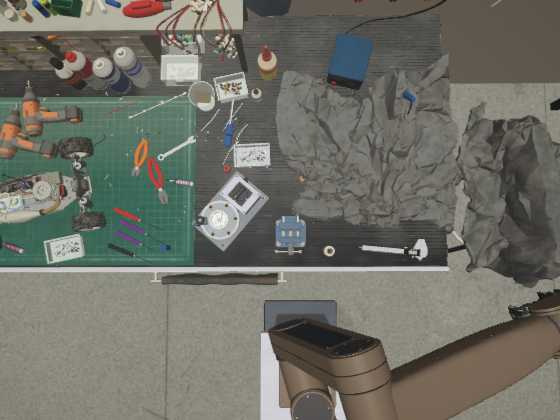

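View pics/side1.png

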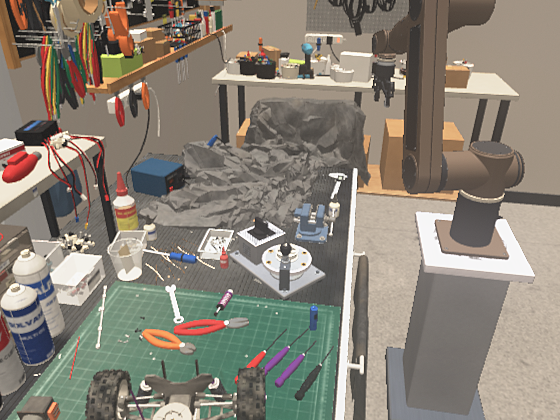

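The top view shows the table at about (232,210), with the motor box towards the upper right and the plate at lower left (218,219). Next I'll enlarge that area.

Run:
```python
import cv2,numpy as np
a=cv2.imread("pics/top1.png")[165:255,185:275]; b=cv2.imread("pics/side1.png")[205:300,220:335]
a=cv2.resize(a,(540,540),interpolation=cv2.INTER_CUBIC)
cv2.imwrite("pics/c1.png",a)
```

```text
(no output)
```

View pics/c1.png

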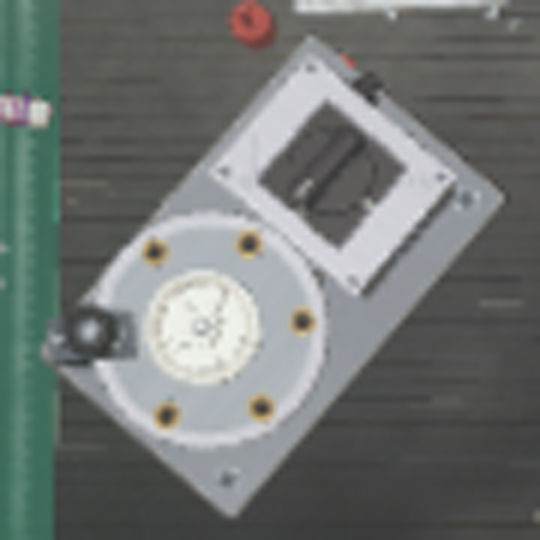

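The crop shows the plate centre at (207,328), the isolator bar running from (305,205) to (362,140), the box top's corners at (308,60), (450,180), (358,295) and (220,172), and the knob at (93,328). The thread lock stands at (250,22).

```bash
cat > h.py <<'E'
import cv2,numpy as np
from plant import *
def cal(n):
    f=grab_frame(n); return f
def topt(f,u,v,z):
    R=cv2.Rodrigues(np.array(f["rvec"]))[0]; t=np.array(f["tvec"]).ravel(); c=-R.T@t
    d=R.T@np.linalg.inv(f["K"])@np.array([u,v,1.]); return c+d*(z-c[2])/d[2]
def proj(f,p): return cv2.projectPoints(np.array(p,float).reshape(-1,3),np.array(f["rvec"]),np.array(f["tvec"]),f["K"],None)[0].reshape(-1,2)
E
python3 - <<'E'
from h import *
f=grab_frame("top")
P=lambda u,v,z: topt(f,(u+.5)/6-.5+185,(v+.5)/6-.5+165,z)
pl=P(207,328,.065); print("plate",pl)
cs=np.array([P(u,v,.09) for u,v in((308,60),(450,180),(358,295),(220,172))]);print("box",cs.mean(0),cs)
print("bar",P(305,205,.13),P(362,140,.13), P(334,172,.13))
print("knob",P(93,328,.14))
bs=[P(u,v,.022) for u,v in((310,37),(505,195),(234,515),(55,368))];print(np.array(bs),np.mean(bs,0))
d=cs.mean(0)-pl;print(np.degrees(np.arctan2(d[1],d[0])), np.linalg.norm(d))
d=(bs[0]-bs[3]+bs[1]-bs[2]);print(np.degrees(np.arctan2(d[1],d[0])))
E
```

```text
plate [0.53478659 0.29200915 0.065     ]
box [0.61643254 0.21900365 0.09      ] [[0.68111666 0.23361923 0.09      ]
 [0.61428307 0.15519952 0.09      ]
 [0.55115735 0.20549336 0.09      ]
 [0.61917309 0.28170247 0.09      ]]
bar [0.59649339 0.23012362 0.13      ] [0.63128072 0.19983979 0.13      ] [0.61413998 0.21472854 0.13      ]
knob [0.53055981 0.34062851 0.14      ]
[[0.7057252  0.24045885 0.022     ]
 [0.61341934 0.12764192 0.022     ]
 [0.4304212  0.28234622 0.022     ]
 [0.51460195 0.38581456 0.022     ]] [0.56604192 0.25906539 0.022     ]
-41.802185199728505 0.11234262364189182
-38.73097861147698
```

Request:
servo_tool(
  plan=[
    {"slide": [0.33,0.82,0.07],"turn": [0,0,0.83],"claw": 0},
    {"slide": [0.33,0.82,0.07],"turn": [0,0,0.83],"claw": 0},
    {"slide": [0.33,0.82,0.07],"turn": [0,0,0.83],"claw": 0},
    {"slide": [0.33,0.82,0.07],"turn": [0,0,0.83],"claw": 0},
    {"slide": [0.33,0.82,0.07],"turn": [0,0,0.83],"claw": 0},
    {"slide": [0.33,0.82,0.07],"turn": [0,0,0.83],"claw": 0},
    {"slide": [0.33,0.82,0.07],"turn": [0,0,0.83],"claw": 0},
    {"slide": [0.33,0.82,0.07],"turn": [0,0,0.83],"claw": 0},
    {"slide": [0.33,0.82,0.07],"turn": [0,0,0.83],"claw": 0},
    {"slide": [0.33,0.82,0.07],"turn": [0,0,0.83],"claw": 0},
  ],
  force=40,
)

```text
time: 1.15
tool_pos: [0.4507, -0.1998, 0.2663]
orientation: [-0.0, 0.753, 0.658, 0.0]
ft_force: [-0.5, 0.7, 0.6]
opening: 0.0853
finger_force: 0.0
```

Request:
servo_tool(
  plan=[
    {"slide": [0.33,0.82,0.07],"turn": [0,0,0.83],"claw": 0},
    {"slide": [0.33,0.82,0.07],"turn": [0,0,0.83],"claw": 0},
    {"slide": [0.33,0.82,0.07],"turn": [0,0,0.83],"claw": 0},
    {"slide": [0.33,0.82,0.07],"turn": [0,0,0.83],"claw": 0},
    {"slide": [0.33,0.82,0.07],"turn": [0,0,0.83],"claw": 0},
    {"slide": [0.33,0.82,0.07],"turn": [0,0,0.83],"claw": 0},
    {"slide": [0.33,0.82,0.07],"turn": [0,0,0.83],"claw": 0},
    {"slide": [0.33,0.82,0.07],"turn": [0,0,0.83],"claw": 0},
    {"slide": [0.33,0.82,0.07],"turn": [0,0,0.83],"claw": 0},
    {"slide": [0,0,0],"turn": [0,0,0],"claw": 0},
  ],
)

```text
time: 2.15
tool_pos: [0.5998, 0.1718, 0.2975]
orientation: [-0.0, 0.392, 0.92, 0.001]
ft_force: [-0.1, -0.9, -0.0]
opening: 0.0854
finger_force: 0.0
```

Run:
```python
from h import *
f=grab_frame("wrist"); cv2.imwrite("pics/w1.png",f["img"]); np.save("w1.npy",f,allow_pickle=True)
f=grab_frame("side"); cv2.imwrite("pics/s2.png",cv2.resize(f["img"][195:305,210:350],None,fx=5,fy=5,interpolation=cv2.INTER_CUBIC)); np.save("s2.npy",f,allow_pickle=True)
s=state();print(s["time"],s["tool_pos"],s["orientation"],s["qpos"],s["ft_force"])
```

```text
2.25 [0.59881276 0.16818969 0.29705257] [-5.17798222e-04  3.94459525e-01  9.18912979e-01 -5.92846513e-04] [ 1.11085262e-01  1.28988439e-01  1.64062305e+00 -5.29788680e-04
  1.37346727e+00 -6.48647329e-01] [-0.19606959 -0.8744089   0.2400822 ]
```

View pics/w1.png

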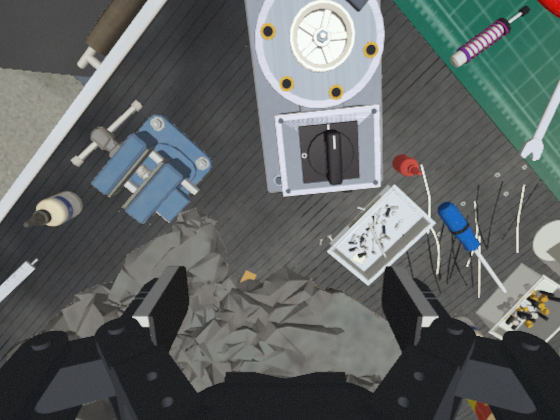

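View pics/s2.png

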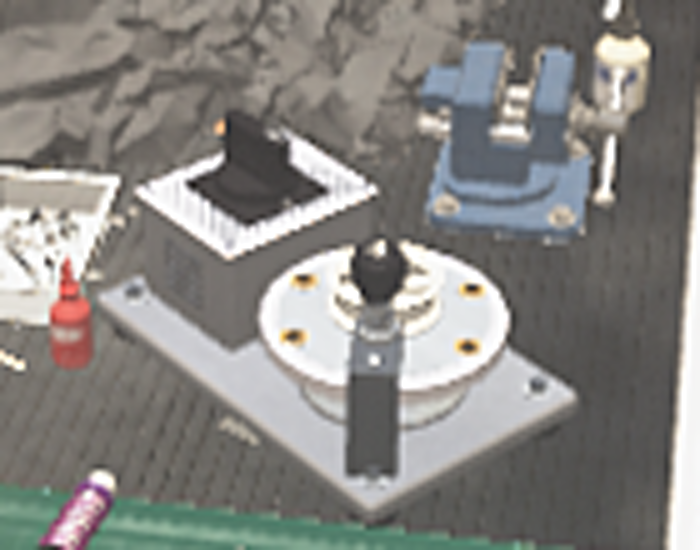

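The wrist view shows the bar (≈(335,127) to (335,186)) with its white line, upright in the picture, so the table's yaw matches. The plate's centre is about (322,36). In the side view the bar's top runs from (228,112) to (290,152), and the knob's centre is about (378,272).

Run:
```python
from h import *
w=np.load("w1.npy",allow_pickle=True).item(); s=np.load("s2.npy",allow_pickle=True).item(); t=grab_frame("top")
S=lambda u,v:((u+.5)/5-.5+210,(v+.5)/5-.5+195)
T=lambda u,v:((u+.5)/6-.5+185,(v+.5)/6-.5+165)
def tri(obs):
    A=[];b=[]
    for f,(u,v) in obs:
        P=f["K"]@np.c_[cv2.Rodrigues(np.array(f["rvec"]))[0],np.array(f["tvec"]).ravel()]
        for k,x in((0,u),(1,v)): r=x*P[2]-P[k]; A.append(r[:3]);b.append(-r[3])
    p=np.linalg.lstsq(np.array(A),np.array(b),rcond=None)[0]
    print(p.round(4),[ (proj(f,p)[0]-np.array(o)).round(1) for f,o in obs]); return p
print("bartop"); tri([(s,S(259,132)),(t,T(334,172)),(w,(335,156))]); tri([(s,S(259,132)),(t,T(334,172))])
print("knob"); tri([(s,S(378,272)),(t,T(93,328))])
print("thread lock top/red");
for z in(.12,.125,.13,.135,.14): print(z,topt(w,335,156,z),topt(s,*S(259,132),z))
p=topt(w,322,36,.099);print("nut",p); print("plate rim nut", tri([(w,(322,36)),(t,T(203,327))]))
c=[topt(w,u,v,.09) for u,v in((277,115),(381,108),(383,187),(281,193))];print("box",np.mean(c,0),c)
a,b=topt(w,335,127,.132),topt(w,335,186,.132);print("baryaw",np.degrees(np.arctan2(*(b-a)[1::-1])))
d=c[3]-c[0]+c[2]-c[1];print("boxyaw",np.degrees(np.arctan2(d[1],d[0])))
R=cv2.Rodrigues(np.array(w["rvec"]))[0];print("cam",-R.T@w["tvec"])
```

```text
bartop
[0.6153 0.2182 0.125 ] [array([0.1, 0.1]), array([-0.9, -0.2]), array([-3.8,  3.5])]
[0.6155 0.2155 0.1237] [array([0.2, 0. ]), array([-0. , -0.2])]
knob
[0.5301 0.3434 0.1257] [array([-0.4, -0. ]), array([0. , 0.4])]
thread lock top/red
0.12 [0.61657894 0.22287294 0.12      ] [0.61742452 0.20920679 0.12      ]
0.125 [0.6154494  0.22295471 0.125     ] [0.61565397 0.21756079 0.125     ]
0.13 [0.61431987 0.22303648 0.13      ] [0.61388343 0.22591478 0.13      ]
0.135 [0.61319033 0.22311825 0.135     ] [0.61211289 0.23426878 0.135     ]
0.14 [0.6120608  0.22320003 0.14      ] [0.61034234 0.24262277 0.14      ]
nut [0.53281337 0.29036055 0.099     ]
[0.5329 0.2878 0.109 ] [array([-0.8,  0.4]), array([-0.1, -0. ])]
plate rim nut [0.53288683 0.28781344 0.10903902]
box [0.61701418 0.22185412 0.09      ] [array([0.55133944, 0.21058167, 0.09      ]), array([0.62163489, 0.28738854, 0.09      ]), array([0.68472461, 0.23499068, 0.09      ]), array([0.61035779, 0.15445558, 0.09      ])]
baryaw -43.58455039841608
boxyaw -41.6292002563652
cam [0.54464422 0.22808063 0.43842606]
```

Request:
servo_tool(
  plan=[
    {"slide": [0.08,0.26,-0.5],"turn": [0,0,0.18],"claw": 0},
    {"slide": [0.08,0.26,-0.5],"turn": [0,0,0.18],"claw": 0},
    {"slide": [0.08,0.26,-0.5],"turn": [0,0,0.18],"claw": 0},
    {"slide": [0.1,0.26,-0.5],"turn": [0,0,0.18],"claw": 0},
    {"slide": [0,0,0],"turn": [0,0,0],"claw": 0},
    {"slide": [0,0,0],"turn": [0,0,0],"claw": 0},
  ],
)

```text
time: 2.9
tool_pos: [0.6157, 0.218, 0.1976]
orientation: [-0.001, 0.356, 0.935, -0.001]
ft_force: [-0.6, 0.4, 0.5]
opening: 0.0852
finger_force: 0.0
```

Run:
```python
from h import *
f=grab_frame("wrist"); np.save("w2.npy",f,allow_pickle=True)
s=state();print(s["time"],s["tool_pos"],s["orientation"])
im=f["img"].copy(); cv2.imwrite("pics/w2.png",im)
```

```text
2.95 [0.61651194 0.21813791 0.19907998] [6.40860350e-04 3.55933040e-01 9.34511230e-01 1.41841254e-04]
```

View pics/w2.png

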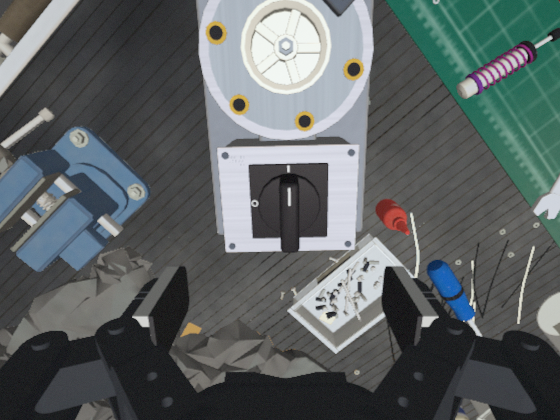

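The bar is now upright in the picture from (290,176) to (290,250). The skirt is centred near (289,204), and the box top's corners are at (220,148), (358,145), (357,250) and (226,252).

Run:
```python
from h import *
w=np.load("w2.npy",allow_pickle=True).item()
c=np.array([topt(w,u,v,.09) for u,v in((219,147),(358,144),(358,251),(225,252))]);print("box",c.mean(0),c)
d=c[3]-c[0]+c[2]-c[1];print("boxyaw",np.degrees(np.arctan2(d[1],d[0])))
for z in(.125,.13,.135):
  a,b=topt(w,289.5,176,z),topt(w,290,249,z);print(z,(a+b)/2,np.linalg.norm(a-b),"baryaw",np.degrees(np.arctan2(*(b-a)[1::-1])))
print("skirt",topt(w,289.5,205,.102))
print("nut",topt(w,286,46,.099),topt(w,286,44,.065))
R=cv2.Rodrigues(np.array(w["rvec"]))[0];print("cam",-R.T@w["tvec"], R[2]); print(proj(w,[.6165,.218,.199]))
```

```text
box [0.61665218 0.2217416  0.09      ] [[0.55050054 0.21033335 0.09      ]
 [0.61692553 0.28816969 0.09      ]
 [0.6852567  0.23494556 0.09      ]
 [0.61392594 0.15351782 0.09      ]]
boxyaw -39.867758236680466
0.125 [0.61475881 0.22255394 0.125     ] 0.05207169932872638 baryaw -41.08976703105654
0.13 [0.61339711 0.22367009 0.13      ] 0.050852398235457966 baryaw -41.08976703105653
0.135 [0.6120354  0.22478624 0.135     ] 0.049633097142189456 baryaw -41.089767031056596
skirt [0.61573338 0.22183703 0.102     ]
nut [0.53348397 0.29154615 0.099     ] [0.52919027 0.29547321 0.065     ]
cam [0.55660567 0.27022041 0.33853093] [ 0.22712974 -0.20339668 -0.95238746]
[[286.98885334 275.01578909]]
```

Request:
servo_tool(
  plan=[
    {"slide": [-0.01,0.03,-0.46],"turn": [0,0,0.05],"claw": 0},
    {"slide": [-0.01,0.02,-0.46],"turn": [0,0,0.05],"claw": 0},
    {"slide": [0,0.02,-0.46],"turn": [0,0,0],"claw": 0},
    {"slide": [0,0,-0.3],"turn": [0,0,0],"claw": 0.3},
    {"slide": [0,0,-0.15],"turn": [0,0,0],"claw": 0.5},
    {"slide": [0,0,0],"turn": [0,0,0],"claw": 0.6},
    {"slide": [0,0,0],"turn": [0,0,0],"claw": 0.7},
    {"slide": [0,0,0],"turn": [0,0,0],"claw": 1},
    {"slide": [0,0,0],"turn": [0,0,0],"claw": 1},
    {"slide": [0,0,0],"turn": [0,0,0],"claw": 1},
  ],
  force=30,
)

```text
time: 3.95
tool_pos: [0.6155, 0.2222, 0.1083]
orientation: [0.001, 0.349, 0.937, -0.001]
ft_force: [-3.5, -3.8, 5.7]
opening: 0.0124
finger_force: 31.4
```

Request:
servo_tool(
  plan=[
    {"slide": [0,0,0],"turn": [0,0,0],"claw": 1},
    {"slide": [0,0,0],"turn": [0,0,0],"claw": 1},
    {"slide": [0,0,0],"turn": [0,0,0],"claw": 1},
  ],
)

```text
time: 4.25
tool_pos: [0.6155, 0.2222, 0.1082]
orientation: [0.001, 0.349, 0.937, -0.001]
ft_force: [-2.8, -3.7, 5.5]
opening: 0.0121
finger_force: 31.4
```

Request:
servo_tool(
  plan=[
    {"slide": [0,0,0.03],"turn": [0,0,0.6],"claw": 1},
    {"slide": [0,0,0],"turn": [0,0,0.7],"claw": 1},
    {"slide": [0,0,0],"turn": [0,0,0.7],"claw": 1},
    {"slide": [0,0,0],"turn": [0,0,0.7],"claw": 1},
    {"slide": [0,0,0],"turn": [0,0,0.7],"claw": 1},
    {"slide": [0,0,0],"turn": [0,0,0.7],"claw": 1},
    {"slide": [0,0,0],"turn": [0,0,0.7],"claw": 1},
    {"slide": [0,0,0],"turn": [0,0,0.7],"claw": 1},
    {"slide": [0,0,0],"turn": [0,0,0.7],"claw": 1},
    {"slide": [0,0,0],"turn": [0,0,0.7],"claw": 1},
  ],
  force=50,
)

```text
time: 5.25
tool_pos: [0.6148, 0.2207, 0.1083]
orientation: [-0.001, -0.059, 0.998, -0.002]
ft_force: [-4.0, -8.7, 3.8]
opening: 0.012
finger_force: 52.8
```

Request:
servo_tool(
  plan=[
    {"slide": [0,0,0],"turn": [0,0,0.7],"claw": 1},
    {"slide": [0,0,0],"turn": [0,0,0.7],"claw": 1},
    {"slide": [0,0,0],"turn": [0,0,0.7],"claw": 1},
    {"slide": [0,0,0],"turn": [0,0,0.7],"claw": 1},
    {"slide": [0,0,0],"turn": [0,0,0.7],"claw": 1},
    {"slide": [0,0,0],"turn": [0,0,0.7],"claw": 1},
    {"slide": [0,0,0],"turn": [0,0,0.7],"claw": 1},
    {"slide": [0,0,0],"turn": [0,0,0.7],"claw": 1},
    {"slide": [0,0,0],"turn": [0,0,0.7],"claw": 1},
    {"slide": [0,0,0],"turn": [0,0,0],"claw": 1},
  ],
)

```text
time: 6.25
tool_pos: [0.6155, 0.2192, 0.1083]
orientation: [-0.002, -0.422, 0.907, -0.003]
ft_force: [-2.0, -11.8, 2.5]
opening: 0.0121
finger_force: 52.7
```

Run:
```python
from h import *
s=state();print(s["time"],s["tool_pos"],s["orientation"],s["ft_force"],s["moment"],s["qpos"],s["opening"])
q=s["orientation"];print(np.degrees(2*np.arctan2(q[2],q[1]))-90)
```

```text
6.25 [0.61549767 0.21922609 0.10832607] [-0.00155612 -0.42181978  0.90667436 -0.00269587] [ -2.03000625 -11.8425134    2.52719785] [-1.43594618  0.3204908  -0.04609593] [ 0.18942921  0.36085732  1.71930003 -0.00685142  1.06315067 -2.24893878] 0.012133630432128827
139.89932025733577
```

Request:
servo_tool(
  plan=[
    {"slide": [0,0,0],"turn": [0,0,0],"claw": 0.6},
    {"slide": [0,0,0],"turn": [0,0,0],"claw": 0.3},
    {"slide": [0,0,0.1],"turn": [0,0,0],"claw": 0},
    {"slide": [0,0,0.4],"turn": [0,0,0],"claw": 0},
    {"slide": [0,0,0.6],"turn": [0,0,0],"claw": 0},
    {"slide": [0,0,0.7],"turn": [0,0,0],"claw": 0},
    {"slide": [0,0,0],"turn": [0,0,0],"claw": 0},
    {"slide": [0,0,0],"turn": [0,0,0],"claw": 0},
  ],
)

```text
time: 7.05
tool_pos: [0.6158, 0.2237, 0.1997]
orientation: [0.002, -0.422, 0.907, -0.0]
ft_force: [-0.5, -0.3, -0.1]
opening: 0.0854
finger_force: 0.0
```

Run:
```python
from h import *
f=grab_frame("wrist"); np.save("w3.npy",f,allow_pickle=True)
s=state();print(s["time"],s["tool_pos"],s["orientation"],s["qpos"])
cv2.imwrite("pics/w3.png",f["img"])
```

```text
7.1 [0.61478923 0.22334779 0.19768652] [ 9.75483263e-05 -4.21636114e-01  9.06765109e-01  1.18792425e-04] [ 1.93483921e-01  2.68392133e-01  1.66145264e+00  2.96292433e-04
  1.21161536e+00 -2.24791436e+00]
```

View pics/w3.png

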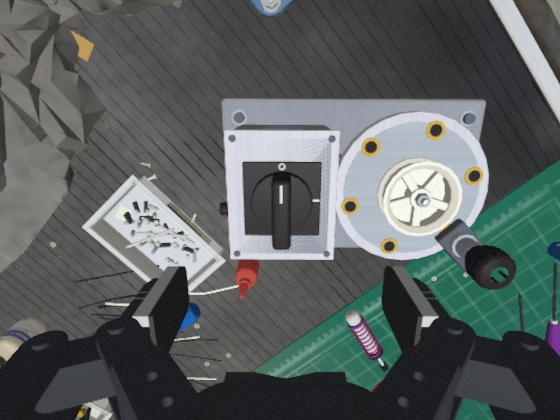

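OFF is confirmed: the bar is across the table and its white line points at the ring (282,166). The knob's blob is centred at about (491,267).

Run:
```python
from h import *
f=np.load("w3.npy",allow_pickle=True).item(); im=f["img"][235:300,455:530]
g=(im.max(2)<50).astype(np.uint8); n,l,st,c=cv2.connectedComponentsWithStats(g); print(st[:4],c[:4])
for uv,z in(((491,267),.131),((494,268),.14),((487,266),.122)): print(topt(f,*uv,z))
p=np.array([.5305,.341,.131]);print(proj(f,p+[0,0,.009]),proj(f,p-[0,0,.009]))
print("nut",topt(f,423,200,.099))
R=cv2.Rodrigues(np.array(f["rvec"]))[0];print("cam",-R.T@f["tvec"])
```

```text
[[   0    0   75   65 3670]
 [  10   10   51   44 1200]
 [  44   28    1    1    1]
 [  46   30    1    1    1]] [[38.50435967 32.9520436 ]
 [32.31833333 29.02083333]
 [44.         28.        ]
 [46.         30.        ]]
[0.52786687 0.34319764 0.131     ]
[0.52826028 0.33743053 0.14      ]
[0.52813006 0.34832676 0.122     ]
[[493.68027127 273.54412946]] [[478.9972304  260.95038655]]
nut [0.53325999 0.28773904 0.099     ]
cam [0.56394058 0.16370163 0.34031212]
```

Request:
servo_tool(
  plan=[
    {"slide": [-0.43,0.6,0.03],"turn": [0,0,0],"claw": 0},
    {"slide": [-0.43,0.6,0.02],"turn": [0,0,0],"claw": 0},
    {"slide": [-0.43,0.6,0],"turn": [0,0,0],"claw": 0},
    {"slide": [-0.43,0.57,0],"turn": [0,0,0],"claw": 0},
    {"slide": [0,0,0],"turn": [0,0,0],"claw": 0},
    {"slide": [0,0,0],"turn": [0,0,0],"claw": 0},
    {"slide": [0,0,0],"turn": [0,0,0],"claw": 0},
  ],
)

```text
time: 7.8
tool_pos: [0.529, 0.3407, 0.1991]
orientation: [-0.001, -0.421, 0.907, -0.0]
ft_force: [-0.1, -0.8, -0.4]
opening: 0.0856
finger_force: 0.0
```

Run:
```python
from h import *
f=grab_frame("wrist"); np.save("w4.npy",f,allow_pickle=True)
s=state();print(s["time"],s["tool_pos"],s["orientation"],s["qpos"])
cv2.imwrite("pics/w4.png",f["img"])
p=np.array([.529,.342,.131]);print(proj(f,p+[0,0,.009]),proj(f,p-[0,0,.009]))
```

```text
7.85 [0.52939181 0.34048428 0.19938868] [-6.93057027e-04 -4.20905146e-01  9.07104386e-01 -1.02386067e-04] [ 4.10650220e-01  2.15100076e-01  1.72222533e+00 -2.54467398e-04
  1.20564810e+00 -2.02894116e+00]
[[285.12669834 227.31473204]] [[285.09364175 217.67352539]]
```

View pics/w4.png

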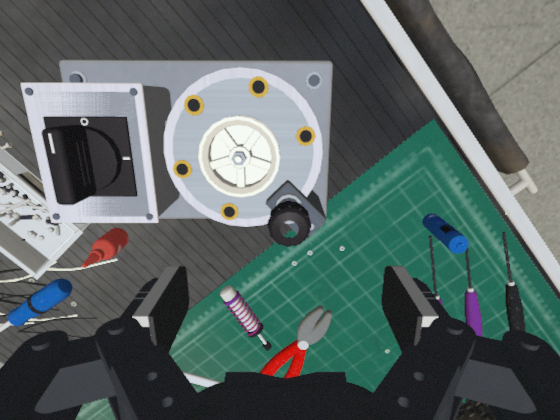

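The knob's top face is at about (291,226), against the predicted (285,227).

Run:
```python
from h import *
f=np.load("w4.npy",allow_pickle=True).item()
g=(f["img"][185:260,255:330].max(2)<50).astype(np.uint8); g=cv2.morphologyEx(g,cv2.MORPH_OPEN,np.ones((5,5)))
n,l,st,c=cv2.connectedComponentsWithStats(g);print(st[1:],c[1:]+[255,185])
for u,v,z in((291,225,.14),(290.5,224,.135)): print(topt(f,u,v,z))
for p in ([.529,.342],[.531,.341]): print(proj(f,[[p[0]+.014*np.cos(a),p[1]+.014*np.sin(a),.14] for a in np.arange(0,6.3,.3)]).round().astype(int)[[0,5,10,15]].tolist())
```

```text
[[ 24  16  28  16 245]
 [ 17  24   7   8  51]] [[291.71428571 207.78367347]
 [274.84313725 212.45098039]]
[0.52511241 0.34320872 0.14      ]
[0.52609286 0.34401228 0.135     ]
[[269, 240], [298, 244], [304, 216], [275, 209]]
[[265, 241], [294, 244], [300, 217], [271, 210]]
```

Request:
servo_tool(
  plan=[
    {"slide": [-0.01,0.01,-0.45],"turn": [0,0,0],"claw": 0},
    {"slide": [-0.01,0.02,-0.45],"turn": [0,0,0],"claw": 0},
    {"slide": [-0.01,0,-0.45],"turn": [0,0,0],"claw": 0},
    {"slide": [0,0,-0.3],"turn": [0,0,0],"claw": 0.2},
    {"slide": [0,0,-0.15],"turn": [0,0,0],"claw": 0.4},
    {"slide": [0,0,0],"turn": [0,0,0],"claw": 0.5},
    {"slide": [0,0,0],"turn": [0,0,0],"claw": 0.6},
    {"slide": [0,0,0],"turn": [0,0,0],"claw": 0.8},
    {"slide": [0,0,0],"turn": [0,0,0],"claw": 1},
    {"slide": [0,0,0],"turn": [0,0,0],"claw": 1},
  ],
  force=30,
)

```text
time: 8.85
tool_pos: [0.528, 0.3436, 0.1119]
orientation: [0.001, -0.421, 0.907, 0.0]
ft_force: [-1.8, 0.5, 3.8]
opening: 0.0267
finger_force: 30.0
```

Request:
servo_tool(
  plan=[
    {"slide": [0,0,0],"turn": [0,0,0],"claw": 1},
    {"slide": [0,0,0],"turn": [0,0,0],"claw": 1},
    {"slide": [0,0,0],"turn": [0,0,0],"claw": 1},
  ],
  force=60,
)

```text
time: 9.15
tool_pos: [0.5281, 0.3436, 0.112]
orientation: [0.001, -0.421, 0.907, 0.0]
ft_force: [-2.6, 0.9, 6.1]
opening: 0.0261
finger_force: 58.5
```

Request:
servo_tool(
  plan=[
    {"slide": [0,0,0.06],"turn": [0,0,0],"claw": 1},
    {"slide": [0,0,0.06],"turn": [0,0,0],"claw": 1},
    {"slide": [0,0,0.06],"turn": [0,0,0],"claw": 1},
    {"slide": [0,0,0],"turn": [0,0,0],"claw": 1},
    {"slide": [0,0,0],"turn": [0,0,0],"claw": 1},
  ],
)

```text
time: 9.65
tool_pos: [0.5279, 0.3435, 0.1174]
orientation: [0.001, -0.421, 0.907, 0.0]
ft_force: [3.7, 4.4, -7.6]
opening: 0.0261
finger_force: 59.4
```

Request:
servo_tool(
  plan=[
    {"slide": [0,0,0.06],"turn": [0,0,0],"claw": 1},
    {"slide": [0,0,0.06],"turn": [0,0,0],"claw": 1},
    {"slide": [0,0,0],"turn": [0,0,0],"claw": 1},
    {"slide": [0,0,0],"turn": [0,0,0],"claw": 1},
  ],
)

```text
time: 10.05
tool_pos: [0.5279, 0.3435, 0.1229]
orientation: [0.001, -0.421, 0.907, 0.0]
ft_force: [4.2, 5.4, -9.4]
opening: 0.0262
finger_force: 59.5
```

Request:
servo_tool(
  plan=[
    {"slide": [0,0,0.06],"turn": [0,0,0],"claw": 1},
    {"slide": [0,0,0.02],"turn": [0,0,0],"claw": 1},
    {"slide": [0,0,0],"turn": [0,0,0],"claw": 1},
    {"slide": [0,0,0],"turn": [0,0,0],"claw": 1},
  ],
)

```text
time: 10.45
tool_pos: [0.5279, 0.3434, 0.1265]
orientation: [0.001, -0.421, 0.907, 0.0]
ft_force: [6.7, 6.1, -10.9]
opening: 0.0259
finger_force: 59.6
```

Request:
servo_tool(
  plan=[
    {"slide": [0,0,0.04],"turn": [0,0,0],"claw": 1},
    {"slide": [0,0,0],"turn": [0,0,0],"claw": 1},
    {"slide": [0,0,0],"turn": [0,0,0],"claw": 1},
  ],
)

```text
time: 10.75
tool_pos: [0.5279, 0.3435, 0.1281]
orientation: [0.001, -0.421, 0.907, 0.001]
ft_force: [6.5, 7.2, -10.3]
opening: 0.0262
finger_force: 61.1
```

Request:
servo_tool(
  plan=[
    {"slide": [0,0,0.03],"turn": [0,0,0],"claw": 1},
    {"slide": [0,0,0],"turn": [0,0,0],"claw": 1},
    {"slide": [0,0,0],"turn": [0,0,0],"claw": 1},
  ],
)

```text
time: 11.05
tool_pos: [0.5278, 0.3434, 0.1282]
orientation: [0.001, -0.421, 0.907, 0.001]
ft_force: [7.5, 7.8, -16.0]
opening: 0.0258
finger_force: 60.8
```

Request:
servo_tool(
  plan=[
    {"slide": [0,0,0.02],"turn": [0,0,0],"claw": 1},
    {"slide": [0,0,0],"turn": [0,0,0],"claw": 1},
    {"slide": [0,0,0],"turn": [0,0,0],"claw": 1},
    {"slide": [0,0,0],"turn": [0,0,0],"claw": 1},
    {"slide": [0,0,0],"turn": [0,0,0],"claw": 1},
    {"slide": [0,0,0],"turn": [0,0,0],"claw": 1},
    {"slide": [0,0,0],"turn": [0,0,0],"claw": 1},
    {"slide": [0,0,0],"turn": [0,0,0],"claw": 1},
    {"slide": [0,0,0],"turn": [0,0,0],"claw": 1},
    {"slide": [0,0,0],"turn": [0,0,0],"claw": 1},
  ],
  force=75,
)

```text
time: 12.05
tool_pos: [0.5278, 0.3434, 0.1283]
orientation: [0.001, -0.421, 0.907, 0.001]
ft_force: [9.9, 8.6, -20.6]
opening: 0.0256
finger_force: 75.0
```

Run:
```python
from h import *
s=state();print(s["time"],s["tool_pos"],s["ft_force"],s["finger_force"],s["opening"])
f=grab_frame("side"); a=cv2.resize(f["img"][195:305,210:350],None,fx=4,fy=4,interpolation=cv2.INTER_CUBIC)
cv2.imwrite("pics/s5.png",a)
```

```text
12.05 [0.52778216 0.34339339 0.1282974 ] [  9.85069403   8.60087568 -20.60100452] 74.96406555175781 0.025607209448045433
```

View pics/s5.png

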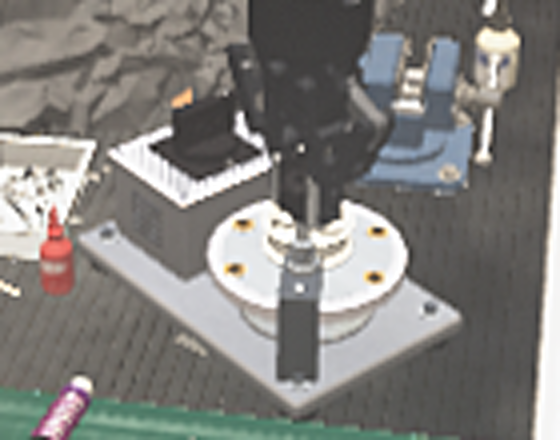

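The gripper holds the knob raised at about (310,205). The isolator bar is in OFF, the plate's holes have not moved, and nothing else is disturbed. The pull force is steady at 20 N against the stop.

```bash
python3 -c "
from plant import *
print(finish_job())"
```

```text
the job is handed in; nothing more can be done
None
```

I turned the isolator to OFF first, then pulled the index plunger up about 16 mm to its stop; the gripper was still holding the knob fully back when I handed the job in at about 12 s, and no verdict came back.

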